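# Set the ray lamp's slit wheel to the pair of slots and pin it

### The job

Set the ray lamp on the table to its double slit: put the index pin into the brass guide at the rim of the slit wheel and turn the wheel gently by its wing knob, the short way, until the pair of parallel slots shows whole in the window and the pin has dropped fully home into the wheel's notch, its collar down on the guide. Where the pin drops has to be found by feel; stop as soon as the notch catches the pin, never force the wheel against it, and leave the thumbscrew in its block and the other things on the table where they are.

Things in the scene. Friction and masses are not known exactly. Their poses are not given: they have to be found in the camera images.
- ray_lamp: Grey lamp box, 190 x 190 x 46 mm, fixed to the table, with the wheel level on top. Origin: under its centre, straight below the wheel's axis. The window lies on its -x side, the pin guide on its -y side.
- slit_wheel: Flat black disc, 121 mm across, on the lamp, turning about its own vertical axis, with a light-metal index ring (160 mm across) clamped round it. Origin: on the axis at the wheel's top face, 62 mm above the table; its x axis runs through the middle of the pair of slots. It has no clicks and stays where it is left; turning it takes about 0.1 N m.
- slot_pair (a point): Middle of the pair of radial slots (each 24 x 6.5 mm, 14 mm between their middles), on the wheel's top face, 44 mm from its axis. Other apertures, 90 degrees apart: large round hole on the wheel's +y, single slot on -x, small round hole on -y. At the start the pair is 25 to 70 degrees clockwise (from above) of the window: the short way is counter-clockwise.
- knob_grip (a point): Point on the wheel's axis, 42 mm above its top face: where to grip the black wing knob, an upright bar 14 mm thick and 42 mm long, 24 to 58 mm above the wheel's top face, its length along the wheel's x axis. It is part of the wheel. Round it only the guide and pin, 73 mm from the axis, stand higher than 8 mm above the wheel.
- window (a point): Middle of the fixed window, an opening of 30 mm (radially) by 48 mm in a flat grey frame 3 to 8 mm above the wheel; point at the frame's top face, 44 mm from the wheel's axis. Axes as the lamp's: the wheel's axis lies along its +x.
- guide_mouth (a point): Middle of the mouth of the pin guide, a fixed upright brass bush 23 mm across over the index ring, 73 mm from the wheel's axis, a quarter turn counter-clockwise (from above) of the window. Bore 10.5 mm, mouth widened to 17.5 mm by a countersink 3.5 mm deep. The point is level with its top rim, 22 mm above the wheel's top face; its foot is 2 mm above the wheel.
- ring_track (a point): Fixed point below the guide at the top of the index ring (level with the wheel's top face), on which the pin slides. The ring, 8 mm thick, has 4 through notches 10.5 mm wide, at about the wheel's +x, +y, -x, -y. It is adjustable, to trim the beam: all notches are shifted together by up to 10 degrees either way, to be found by feel. Between the notches it is smooth.
- index_pin: Loose steel pin, 55 g, 60 mm long: slim knurled head 14 mm across and 22 mm tall, collar 19 mm across and 4 mm thick, shank 9 mm across and 34 mm long, chamfered foot. Origin: centre of the foot, z up along the pin. It starts upright in a bore of the wooden block, collar on the block's top, head 48 to 70 mm above the table.
- pin_collar (a point): Centre of the underside of the pin's collar, 34 mm above its foot. With the pin standing on the index ring it is 12 mm above the guide's rim; once a notch comes under the pin it falls until the collar rests on the rim. The notch has 0.75 mm of play each side; turning on then bears on the pin: 1 N m is about 14 N on it, and over 15 N is forcing it.
- pin_block: Wooden block, 46 x 112 mm (along its y) and 44 mm tall, fixed, with two bores 60 mm apart: the index pin stands in one, the thumbscrew in the other, either way round. Origin: under its centre.
- thumbscrew: Steel thumbscrew in the block's other bore: low knurled disc head 25 mm across, 9 mm tall on a 4 mm collar; shank 16 mm long. Not needed: leave it. Origin: centre of its foot.
- coil: Coil on a square bobbin, 62 x 62 x 62 mm, at the back; bystander, origin under its centre.
- magnet_yoke: Steel U yoke with magnets, 63 x 60 x 33 mm, at the back; bystander, origin under its centre.
- filings_jar: Jar with screw lid, 54 mm across, 63 mm tall, at the back; bystander, origin under its centre.
- stopwatch: Black stopwatch, 68 x 56 x 17 mm, behind the block; bystander, origin under its centre.
- iron_core: Dark iron bar 22 x 80 x 20 mm, beside the coil; bystander, origin under its centre.
- tape_roll: Black roll of tape, 70 mm across, 19 mm tall, on the robot's side between lamp and block; bystander, origin under its centre.
There are look-alikes about, which are no part of the job. Leave any turquoise look-alike of the index_pin alone.

How it is judged:
By the outcome, as a careful person would: the job done as asked, in the order asked, and still so for the second after the job is handed in, with the robot touching nothing.
It also fails if it takes over 64 s, if anything falls off the work surface, if the arm or the gripper's body presses on something with over 40 N, if the wrist force passes 120 N, or if a joint passes its speed limit or range.

### The arm

A 6-joint arm with a two-finger parallel gripper is mounted at the origin on the work surface; the furniture and walls round the work are solid. World frame = base frame: x ahead of the robot, y to its left, z up, the work surface at z = 0. Lengths are in mm, angles in rad, forces in N, time in s.
With the tool pointing down it reaches from about 400 to 925 mm from the base axis. Payload 12.5 kg.
Tool frame: the origin (TCP) lies between the finger pads; the fingertips stand 25 mm ahead of it and the grasp point (between the pads) lies 6 mm ahead of it; z points along the fingers, y is the line along which they close (so a half turn about z gives the same grasp; the last joint's range is limited). The gripper opens to 95 mm and grips with 3 to 60 N. Pads are 20 mm wide; open, the fingers measure 119 mm over their backs; the gripper's body (75 mm by 180 mm) begins 59 mm behind the grasp point.
Start: joints at [-0.106, 0.491, 1.559, -0, 1.092, -0.106], TCP at [625.015, 0.021, 239.661] pointing down, gripper open.
Joint ranges: [-3.1, 3.1], [-0.84, 2.19], [0.05, 2.79], [-1.13, 4.28], [0.06, 2.93], [-2.69, 2.69]. Speed limits (rad/s): [2.22, 2.22, 2.79, 3.14, 3.14, 3.14].

### API

Orientations are given as [roll, pitch, yaw] about the fixed x, y, z axes, in that order (R = Rz(yaw) Ry(pitch) Rx(roll)).
In Python, from cell import state, read_camera, job_done, cut_out gives the robot as it stands. The module is installed in compiled form; this text tells all that it offers.
- The arm moves only by the tool jog_arm, never from a script. Its argument "motion" is a list of rows, each a list of 2 entries, a list of its own where there are three numbers: the shift along the tool's x, y, z in mm, then the turn about the tool's z in rad. A call has 1 to 5 rows; each row is the pose to reach, as a shift and turn from the pose commanded when the call began, along the tool's axes at that moment; what a row does not reach only later rows make up. A row lasts 1/10 s, in which the tool goes at most 50 mm and 8.59 degrees, less where a joint would pass 70% of its speed; a pose out of reach is approached as far as the arm can. A call with a gripper value outside its range is refused whole. "grip" is the closure, from 0 (fully open) to 1 (shut), set as the call begins (left out, the last holds). The fingers move at their own pace and stop on an object; the grip force is fixed at half the most. Time passes only in rows, so rows that repeat a pose let the fingers close. It gives the time, the measured TCP pose, the force, the opening and the grip force at its end, in the units of the state.
- state(): the state, without advancing time (a new reading comes with each control period).
- read_camera(name): name is "scene" or "side" or "wrist"; returns a dict with "img" (384x512x3 uint8, blue, green, red), "vertical_fov" (degrees; the focal length in pixels is half the picture's height over the tangent of half this angle, whatever the lens; pixels are square), "cx", "cy" (the principal point, pixels), "extrinsics" (4x4, takes a point from camera to world coordinates). Camera axes: x right, y up, looking along -z (the intrinsics and any distortion apply to the point x, -y, -z); pixel columns grow to the right and rows downward; lengths in mm; the calibration is good to about 2 mm. A picture is of the moment at which its call begins. There is no depth.
- job_done(): hands the job in; it is judged then, once.
Trained networks look in a picture, given as the dict that the camera call returned (one of the last four; its "shot" number tells which), for a name from the list of things; names that differ only in an ending like _2 or _b are one class to them, and where a whole thing is asked for, a point or a joint stands for the part that bears it (a point fixed in the world has none). Each returns a list of dicts, best first, with "p" (0 to 1); they miss things now and then, are a little off and sometimes report something else, mostly with a low value. They report only what shows in the picture. A call takes as long as a camera call. They do not tell look-alikes from the thing itself.
- cut_out(name, picture): "region" (384x512 bool, what is visible of it) and "box" ([left, top, right, bottom] in pixels, round what is visible of it).
The state is a dict: "t": time; "joints": joint angles; "qvel": joint speeds; "tau": joint torques, N m; "eef_pos": TCP position; "tcp_rot": TCP orientation; "ft_force": force on the tool from outside, world axes, zero at the start; "moment": the same for the moment, N m; "opening": opening from 0.0 (shut) to 1.0 (fully open); "grip_force": force on a finger pad.
Only numpy, scipy, OpenCV 4.12 (cv2) and the standard library are available. Lean on these libraries where they do the work, as an engineer would, in place of code of your own. Each camera call takes 0.05 s, during which the arm holds its last target. There are 200 camera calls.

## Working session

There is one attempt and no reset: what is moved stays moved. The work goes in short steps, Python scripts to look and compute and a tool call to move; the robot and the scene stay as the last step left them, time stands still between calls to the robot, and variables do not carry over. Pictures are saved under pics/ and viewed, at most 10 in all, crops included, and the job is handed in when it is done.

Besides the shell and the picture viewer there is one more tool, called after "Emit:" by a JSON object that holds its "method" and its "body". jog_arm: Moves the arm, as the interface text tells. Its arguments: {"type":"object","properties":{"motion":{"type":"array"},"grip":{"type":"number"}},"required":["motion"]}

```bash
mkdir -p pics; cat > h.py <<'E'
import numpy as np, cv2
from cell import state, read_camera, job_done, cut_out
def ray(p,u,v):
    f=p["img"].shape[0]/2/np.tan(np.radians(p["vertical_fov"])/2)
    d=np.array([(u-p["cx"])/f,-(v-p["cy"])/f,-1]); E=np.array(p["extrinsics"])
    return E[:3,3],E[:3,:3]@d
def at(p,u,v,z):
    o,d=ray(p,u,v); return (o+d*(z-o[2])/d[2]).round(1)
def proj(p,X):
    E=np.array(p["extrinsics"]); c=E[:3,:3].T@(np.array(X)-E[:3,3])
    f=p["img"].shape[0]/2/np.tan(np.radians(p["vertical_fov"])/2)
    return p["cx"]+f*c[0]/-c[2], p["cy"]-f*c[1]/-c[2]
E
python3 - <<'E'
from h import *
ims=[]
for n in ("scene","side","wrist"):
    p=read_camera(n); cv2.imwrite(f"pics/{n}0.png",p["img"]); ims.append(p["img"])
    print(n,{k:(v if k!="extrinsics" else np.round(v,3).tolist()) for k,v in p.items() if k!="img"})
    for o in ("index_pin","pin_block","thumbscrew","slit_wheel","ray_lamp","tape_roll"):
        print(o,[(round(r["p"],2),r["box"]) for r in cut_out(o,p)][:4])
a=cv2.resize(np.vstack(ims[:2]),(400*1,600)); 
cv2.imwrite("pics/a.png",cv2.resize(ims[0],(800,600)))
print(state())
E
```

```text
scene {'vertical_fov': 49.55530156593117, 'cx': 252.01526093064464, 'cy': 191.29975105002887, 'extrinsics': [[0.849, 0.216, -0.482, 81.927], [-0.528, 0.383, -0.758, -821.471], [0.021, 0.898, 0.44, 505.218], [0.0, 0.0, 0.0, 1.0]], 'shot': 1}
index_pin [(0.65, [169.7, 174.0, 269.6, 246.0]), (0.64, [264.2, 251.2, 274.3, 283.1]), (0.61, [188.3, 169.1, 252.5, 222.0]), (0.61, [349.9, 248.1, 387.7, 269.0])]
pin_block [(0.24, [170.0, 174.7, 271.1, 245.3])]
thumbscrew [(0.47, [312.6, 257.8, 326.6, 266.5])]
slit_wheel [(0.62, [189.5, 171.0, 250.0, 218.2])]
ray_lamp [(0.78, [169.1, 174.0, 270.2, 243.7]), (0.61, [189.9, 173.1, 252.8, 216.4])]
tape_roll [(0.75, [204.5, 270.4, 244.8, 303.9])]
side {'vertical_fov': 45.885731833439905, 'cx': 248.35510128215287, 'cy': 198.92664441441542, 'extrinsics': [[-0.994, 0.08, -0.076, 470.865], [-0.109, -0.627, 0.772, 670.562], [0.015, 0.775, 0.631, 757.212], [0.0, 0.0, 0.0, 1.0]], 'shot': 2}
index_pin [(0.51, [284.6, 175.0, 293.2, 196.5]), (0.48, [259.0, 170.4, 263.3, 182.7])]
pin_block [(0.89, [253.4, 159.5, 275.3, 197.1])]
thumbscrew [(0.62, [256.9, 157.1, 
[... 574 characters left out ...]
ll []
{'t': 1.05, 'joints': array([-1.05610095e-01,  4.90862409e-01,  1.55891194e+00,  2.31198364e-06,
        1.09167326e+00, -1.05594943e-01]), 'qvel': array([ 5.71384071e-05, -3.31863087e-03, -1.86823659e-03, -7.80108029e-04,
       -1.38236793e-03,  1.11906998e-03]), 'tau': array([-6.18339818e-04, -6.12478137e+01, -2.58433038e+01,  6.93074777e-02,
        4.45277605e-02, -1.10471700e-05]), 'eef_pos': array([6.25014503e+02, 1.53857554e-02, 2.39680189e+02]), 'tcp_rot': array([3.14144820e+00, 1.32470261e-05, 1.57078011e+00]), 'ft_force': array([-0.60510388,  0.49573735,  0.056109  ]), 'moment': array([ 0.02414673, -0.05385756,  0.02498145]), 'grip_force': 0.0, 'opening': 0.9971943445541769}
```

View pics/a.png

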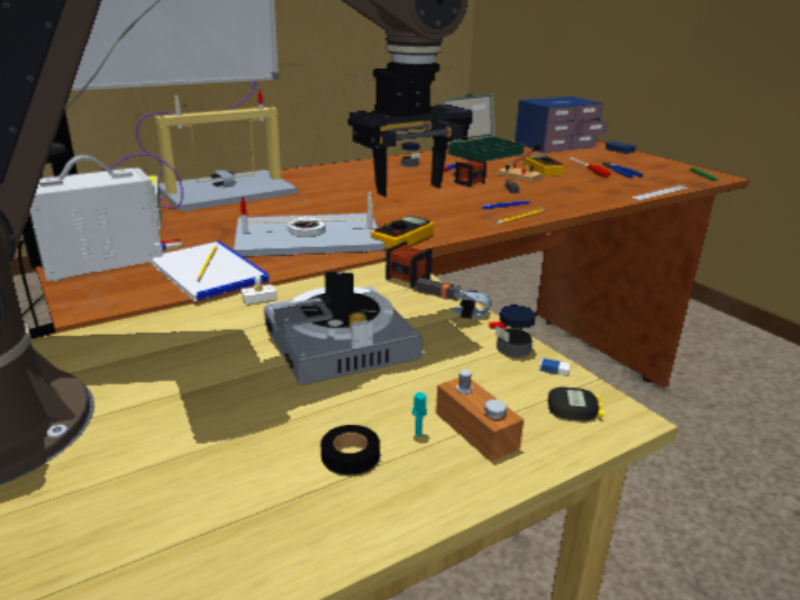

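View pics/wrist0.png

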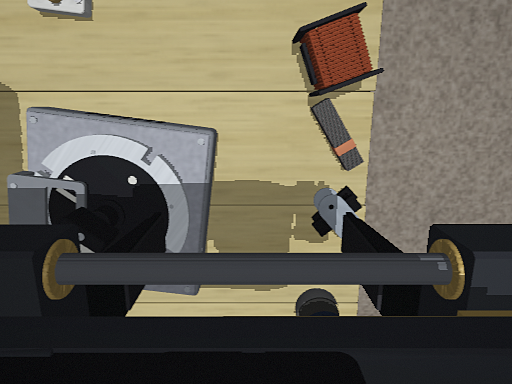

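The scene view (800 px scale) shows the wooden block at (479,418). The grey knurled pin is at (465,380) and the thumbscrew at (495,408). A turquoise look-alike stands at (419,415), and the lamp is at (345,330). I'll check this in the side view.

```bash
python3 - <<'E'
from h import *
s=read_camera("scene"); d=read_camera("side")
im=np.hstack([cv2.resize(s["img"][225:305,250:350],(400,320),interpolation=2),cv2.resize(d["img"][140:220,235:335],(400,320),interpolation=2)])
im2=cv2.resize(d["img"][200:304,210:330],(400,280),interpolation=2); im3=cv2.resize(s["img"][165:255,160:280],(400,280),interpolation=2)
cv2.imwrite("pics/b.png",np.vstack([im,np.hstack([im3,im2])]))
print("scene pin top",at(s,297.6,239,70),"ts",at(s,317,259.5,57),"turq",at(s,268.5,252,60))
for o in("pin_block","thumbscrew","index_pin"):
  for r in cut_out(o,d)[:2]:
    b=r["box"];print(o,r["p"],b,at(d,(b[0]+b[2])/2,(b[1]+b[3])/2,50))
E
```

```text
scene pin top [ 525. -293.   70.] ts [ 526.6 -350.9   57. ] turq [ 460.  -289.3   60. ]
pin_block 0.75 [255.8, 161.7, 274.1, 199.6] [ 520.9 -274.    50. ]
thumbscrew 0.51 [259.9, 157.9, 269.2, 170.0] [ 528.1 -349.7   50. ]
index_pin 0.61 [256.7, 169.2, 265.9, 184.1] [ 531.8 -290.3   50. ]
```

View pics/b.png

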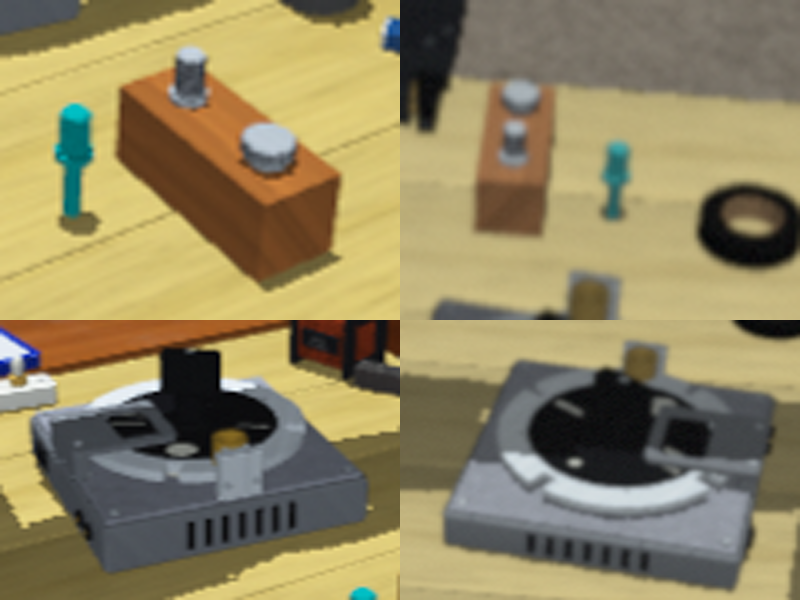

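The index pin is the grey slim-headed one at scene (297,240). It has the tall, slim knurled head and stands in the block. The wide disc at (317,260) is the thumbscrew, and the turquoise one stands loose on the table. Next I move so the lamp comes into full view of the wrist camera.

Emit:
{"method": "jog_arm", "body": {"motion": [[[-30, -37, 0], 0], [[-60, -74, 0], 0], [[-90, -112, 0], 0], [[-100, -125, 0], 0], [[-100, -125, 0], 0]], "grip": 0.4}}

```text
t: 1.8
eef_pos: [499.0, -101.1, 240.2]
tcp_rot: [3.141, 0.0, 1.568]
ft_force: [1.7, 0.6, 0.1]
opening: 0.642
grip_force: 0.0
```

```bash
python3 - <<'E'
from h import *
p=read_camera("wrist"); import pickle; pickle.dump(p,open("lamp.pkl","wb"))
print(state()["eef_pos"],state()["tcp_rot"],state()["t"])
im=cv2.resize(p["img"],(800,600),interpolation=2)
cv2.imwrite("pics/c.png",im)
for o in("ray_lamp","slit_wheel","window"):
  print(o,[(r["p"],r["box"]) for r in cut_out(o,p)[:2]])
E
```

```text
[ 500.20877597 -100.42518417  240.13315015] [3.14039660e+00 1.89700409e-04 1.56913743e+00] 1.85
ray_lamp [(0.76, [131.0, 2.6, 342.5, 213.7])]
slit_wheel [(0.76, [153.3, 18.6, 319.4, 192.0]), (0.24, [436.8, 0.2, 490.7, 73.9])]
window [(0.67, [126.6, 2.7, 344.8, 211.4])]
```

View pics/c.png

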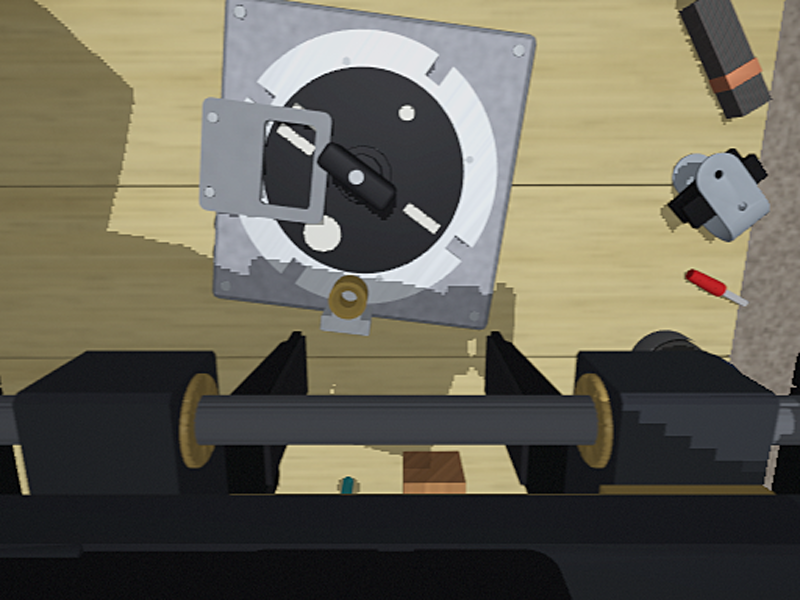

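The lamp shows clearly (800 px scale). The guide mouth is at (349,297) and the knob top at (356,177). The small hole is at (406,113), the single slot at (421,218) and the large hole at (322,233). Ring notches show at (437,75), (457,245) and about (285,275).

```bash
python3 - <<'E'
from h import *
import pickle; p=pickle.load(open("lamp.pkl","rb"))
k=.64
P=lambda u,v,z:at(p,u*k,v*k,z)[:2]
knob=P(356,177,120); g=P(349,297,84)
sh,ss,lh=P(406,113,62),P(421,218,62),P(322,233,62)
# disc rim circle fit (black disc, z62): left/right/top/bottom
from scipy.optimize import least_squares
rim=np.array([P(*q,62) for q in[(463,165),(365,67),(362,273),(420,84),(425,252),(310,82)]])
r=least_squares(lambda c:np.hypot(*(rim-c[:2]).T)-c[2],[480,-30,60]).x; print("disc",r,"knob",knob)
wc,wf=P(357,172,62),0
for n,q in(("small",sh),("single",ss),("large",lh)):
  d=q-r[:2]; print(n,q,np.hypot(*d),np.degrees(np.arctan2(d[1],d[0])))
d=g-r[:2]; print("guide",g,np.hypot(*d),np.degrees(np.arctan2(d[1],d[0])))
for q in((437,75),(457,245),(285,275),(264,93)):
  d=P(*q,62)-r[:2]; print("notch",q,np.hypot(*d),np.degrees(np.arctan2(d[1],d[0])))
c1,c2=P(535,38,46),P(487,328,46);c3=P(215,296,46);print("lamp edges",c1,c2,c3,np.degrees(np.arctan2(*(c1-c2)[::-1])),np.degrees(np.arctan2(*(c2-c3)[::-1])))
print("pinblock far edge corners",P(404,452,44),P(463,452,44))
w=cv2.resize(p["img"][5:215,130:350],(800,764),interpolation=2)[0:600]; 
cv2.imwrite("pics/d.png",cv2.resize(p["img"][0:215,130:350],(614,600),interpolation=2))
E
```

```text
disc [481.73922001 -40.24046308  60.23199302] knob [481.4 -40.3]
small [507.2  -5.3] 43.23294204047313 53.91953583340916
single [516.5 -66.4] 43.50440434446714 -36.96361822910245
large [455.6 -75.4] 43.81154938638461 -126.62881310705203
guide [ 473.2 -110.5] 70.77655549152547 -96.92964071614618
notch (437, 75) 70.47947372345013 52.134728925244026
notch (457, 245) 71.4443466905241 -36.862809526846206
notch (285, 275) 79.5211522670783 -129.27397471731618
notch (264, 93) 73.20955719425085 140.93128973247974
lamp edges [584.   38.2] [ 562.6 -142.2] [ 380.6 -119.3] 83.2348868592063 -7.17150692995965
pinblock far edge corners [ 506.6 -236.6] [ 549.2 -236.7]
```

View pics/d.png

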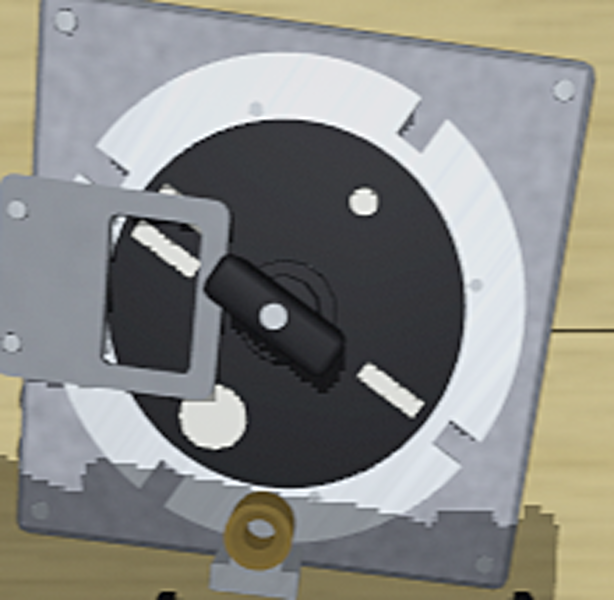

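Emit:
{"method": "jog_arm", "body": {"motion": [[[-45, 5, 10], 0], [[-90, 10, 20], 0], [[-135, 16, 30], 0], [[-180, 22, 40], 0], [[-215, 26, 50], 0]]}}

```text
t: 2.5
eef_pos: [527.2, -316.8, 188.7]
tcp_rot: [3.141, 0.0, 1.571]
ft_force: [0.3, -0.6, 0.5]
opening: 0.599
grip_force: 0.0
```

```bash
python3 - <<'E'
from h import *
import pickle; p=pickle.load(open("lamp.pkl","rb"))
c=np.array([481.6,-40.2])
for q in((423,124),(459,443),(162,487),(420,97),(400,128),(447,122),(425,150),(437,447),(462,465),(455,420),(482,440)):
  d=at(p,130+q[0]/2.79,q[1]/2.79,62)[:2]-c; print("notch",q,np.hypot(*d).round(1),np.degrees(np.arctan2(d[1],d[0])).round(1))
p=read_camera("wrist"); print(state()["eef_pos"],state()["t"]); pickle.dump(p,open("pin.pkl","wb"))
for o in("index_pin","thumbscrew","pin_block"):
  for r in cut_out(o,p)[:3]:
    b=r["box"]; print(o,round(r["p"],2),np.round(b),at(p,(b[0]+b[2])/2,(b[1]+b[3])/2,60))
cv2.imwrite("pics/e.png",cv2.resize(p["img"][60:260,150:350],(600,600),interpolation=2))
E
```

```text
notch (423, 124) 73.8 52.4
notch (459, 443) 74.4 -37.0
notch (162, 487) 74.8 -126.6
notch (420, 97) 79.8 56.6
notch (400, 128) 68.7 56.7
notch (447, 122) 79.2 48.3
notch (425, 150) 68.3 47.9
notch (437, 447) 69.3 -41.8
notch (462, 465) 80.2 -41.0
notch (455, 420) 68.5 -32.5
notch (482, 440) 80.3 -33.1
[ 527.12979007 -320.65300842  186.8564222 ] 2.55
index_pin 0.6 [163. 134. 190. 162.] [ 466.5 -283.9   60. ]
thumbscrew 0.86 [240. 205. 266. 233.] [ 528.8 -345.    60. ]
pin_block 0.74 [227. 116. 277. 244.] [ 528.  -310.4   60. ]
```

View pics/e.png

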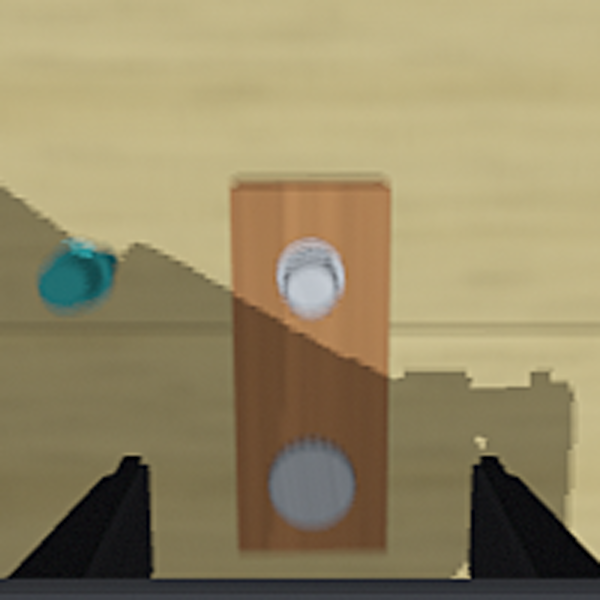

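The pin, with its grey slim head, tops out at crop (312,292), in the block's +y bore. The wide thumbscrew is at (312,485) and the turquoise look-alike is off the block at (75,275).

```bash
python3 - <<'E'
from h import *
import pickle; p=pickle.load(open("pin.pkl","rb"))
print(at(p,254,157.3,70), "collar far edge",at(p,150+311/3,60+239/3,48),"block",at(p,150+231/3,60+184/3,44),at(p,150+390/3,60+184/3,44),state()["eef_pos"],state()["tcp_rot"])
E
```

```text
[ 529.5 -290.1   70. ] collar far edge [ 529.3 -278.4   48. ] block [ 506.8 -263.4   44. ] [ 551.6 -263.4   44. ] [ 526.52431123 -314.73343945  188.66761099] [-3.14060918e+00 -1.07025276e-03  1.57062486e+00]
```

Emit:
{"method": "jog_arm", "body": {"motion": [[[26, 3, 30], 0], [[26, 3, 70], 0], [[26, 3, 100], 0], [[26, 3, 113], 0], [[26, 3, 113], 0]]}}

```text
t: 3.2
eef_pos: [529.1, -287.7, 75.7]
tcp_rot: [-3.14, -0.001, 1.572]
ft_force: [-0.0, -0.9, 0.9]
opening: 0.602
grip_force: 0.0
```

Emit:
{"method": "jog_arm", "body": {"motion": [[[0, 0, 0], 0], [[0, 0, 0], 0], [[0, 0, 0], 0], [[0, 0, 0], 0], [[0, 0, 0], 0]], "grip": 1}}

```text
t: 3.7
eef_pos: [529.1, -289.1, 77.1]
tcp_rot: [3.141, 0.0, 1.571]
ft_force: [-0.3, 1.0, 0.1]
opening: 0.235
grip_force: 0.0
```

Emit:
{"method": "jog_arm", "body": {"motion": [[[0, 0, 0], 0], [[0, 0, 0], 0], [[0, 0, 0], 0], [[0, 0, -10], 0], [[0, 0, -20], 0]]}}

```text
t: 4.2
eef_pos: [528.7, -288.8, 97.0]
tcp_rot: [-3.141, -0.001, 1.571]
ft_force: [-2.8, 0.1, -2.5]
opening: 0.135
grip_force: 30.0
```

Emit:
{"method": "jog_arm", "body": {"motion": [[[0, 0, -35], 0], [[10, 0, -68], 0], [[50, -25, -68], 0], [[95, -45, -68], 0], [[134, -56, -68], 0]]}}

```text
t: 4.7
eef_pos: [471.8, -153.4, 165.7]
tcp_rot: [3.14, 0.0, 1.57]
ft_force: [1.7, -0.3, -0.7]
opening: 0.135
grip_force: 30.0
```

Emit:
{"method": "jog_arm", "body": {"motion": [[[0, 0, 0], 0], [[0, 0, 0], 0]]}}

```text
t: 4.9
eef_pos: [473.7, -154.6, 165.8]
tcp_rot: [3.139, 0.001, 1.572]
ft_force: [0.6, 0.0, -0.1]
opening: 0.139
grip_force: 30.0
```

```bash
python3 - <<'E'
from h import *
import pickle
p=read_camera("wrist"); print(state()["eef_pos"],state()["t"],np.round(p["extrinsics"],3)[:3,3]); pickle.dump(p,open("g.pkl","wb"))
q=read_camera("side"); s=read_camera("scene"); pickle.dump((q,s),open("qs.pkl","wb"))
print(proj(p,(473,-112,84)),proj(q,(473,-112,84)),proj(q,(473,-155,98)),proj(s,(473,-112,84)),proj(s,(473,-155,98)))
u,v=map(int,proj(p,(473,-112,84)));a=cv2.resize(p["img"][v-50:v+50,u-60:u+60],(480,400),interpolation=2)
u,v=map(int,proj(s,(473,-155,98)));b=cv2.resize(s["img"][v-50:v+50,u-40:u+40],(320,400),interpolation=2)
cv2.imwrite("pics/f.png",np.hstack([a,b]));print(u,v)
E
```

```text
[ 473.89001093 -155.33867261  165.50561512] 4.95 [474.717 -86.983 310.968]
(np.float64(249.50837627564835), np.float64(142.2656066171034)) (np.float64(280.7620492408774), np.float64(212.80139557617542)) (np.float64(282.1224534042827), np.float64(196.20936497194907)) (np.float64(228.71307832056806), np.float64(201.1789435664712)) (np.float64(238.63275866935444), np.float64(203.48464578475628))
238 203
```

View pics/f.png

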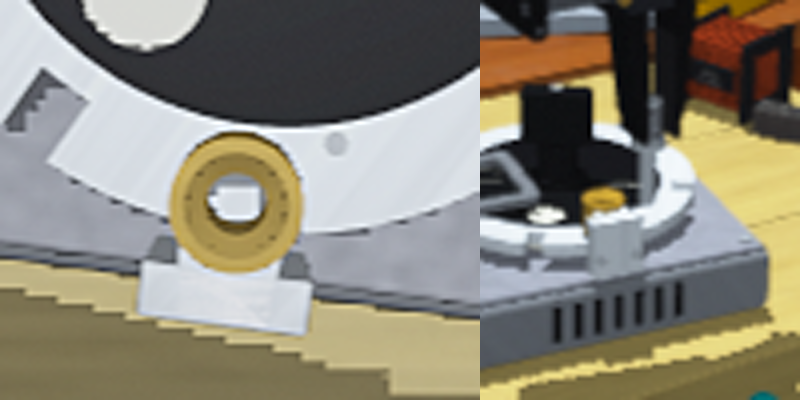

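The crop shows the guide rim centred at about (236,207), which gives roughly (472.3,-113). That matches the geometry (472.7,-112.7). The pin hangs upright in the fingers.

Emit:
{"method": "jog_arm", "body": {"motion": [[[30, 0, 0], 0], [[42, -0.7, 0], 0], [[42, -0.7, 8], 0], [[42, -0.7, 14], 0], [[42, -0.7, 17], 0]]}}

```text
t: 5.55
eef_pos: [472.3, -113.7, 146.7]
tcp_rot: [-3.141, -0.0, 1.57]
ft_force: [0.3, 0.3, -0.4]
opening: 0.138
grip_force: 30.0
```

Emit:
{"method": "jog_arm", "body": {"motion": [[[0, 0, 1.5], 0], [[0, 0, 3], 0], [[0, 0, 3], 0]]}}

```text
t: 5.85
eef_pos: [472.0, -113.4, 144.3]
tcp_rot: [-3.141, -0.0, 1.57]
ft_force: [-2.4, -1.7, -1.1]
opening: 0.142
grip_force: 30.0
```

```bash
python3 - <<'E'
from h import *
for i in range(3):
  q=read_camera(("side","scene")[i%2]); s=state(); print(s["ft_force"],s["moment"],s["eef_pos"])
  cv2.imwrite(f"pics/ins{i}.png",q["img"])
E
```

```text
[-1.45787097 -2.19986648 -1.41662584] [-0.38460247  0.50246813 -0.02560525] [ 472.02146901 -113.33119855  144.38210001]
[-2.2297635  -1.40286615 -1.69599645] [-0.45374868  0.56190997  0.03435869] [ 472.01878411 -113.22682186  144.39392107]
[-2.93964939 -2.17133365 -2.97952827] [-0.41481775  0.53508585 -0.02312761] [ 472.02842582 -113.16247995  144.45847263]
```

Emit:
{"method": "jog_arm", "body": {"motion": [[[-0.5, -0.5, 0], 0], [[-0.5, -0.5, 3], 0], [[-0.5, -0.5, 6], 0]]}}

```text
t: 6.3
eef_pos: [471.8, -113.5, 138.6]
tcp_rot: [3.141, 0.0, 1.571]
ft_force: [-3.2, -2.5, 1.0]
opening: 0.138
grip_force: 30.0
```

Emit:
{"method": "jog_arm", "body": {"motion": [[[-0.7, -0.7, 0], 0], [[-0.7, -0.7, 3], 0], [[-0.7, -0.7, 6], 0], [[-0.7, -0.7, 8], 0], [[-0.7, -0.7, 8], 0]]}}

```text
t: 6.8
eef_pos: [471.2, -114.1, 130.3]
tcp_rot: [-3.142, -0.0, 1.571]
ft_force: [0.5, -0.4, -0.7]
opening: 0.14
grip_force: 30.0
```

Emit:
{"method": "jog_arm", "body": {"motion": [[[0, 0, 0], 0], [[0, 0, 0], 0], [[0, 0, 0], 0], [[0, 0, 0], 0]], "grip": 0.5}}

```text
t: 7.2
eef_pos: [471.2, -114.2, 130.7]
tcp_rot: [3.141, 0.0, 1.571]
ft_force: [-0.6, -0.2, -0.6]
opening: 0.417
grip_force: 0.0
```

Emit:
{"method": "jog_arm", "body": {"motion": [[[0, 0, -35], 0], [[0, 0, -70], 0], [[-20, 0, -80], 0], [[-20, 0, -80], 0]]}}

```text
t: 7.6
eef_pos: [471.8, -135.5, 212.4]
tcp_rot: [3.138, 0.002, 1.57]
ft_force: [-0.3, 0.3, 0.6]
opening: 0.498
grip_force: 0.0
```

```bash
python3 - <<'E'
from h import *
import pickle
p=read_camera("wrist"); s=read_camera("scene"); d=read_camera("side"); pickle.dump(p,open("k.pkl","wb"));pickle.dump(s,open("s1.pkl","wb"));print(state()["eef_pos"],state()["t"])
a=cv2.resize(p["img"],(512,384))
b=cv2.resize(s["img"][170:234,185:281],(288,192),interpolation=2);c=cv2.resize(d["img"][190:254,240:336],(288,192),interpolation=2)
cv2.imwrite("pics/g.png",np.hstack([a,np.vstack([b,c])]))
E
```

```text
[ 470.65207866 -133.77038632  209.93182654] 7.75
```

View pics/g.png

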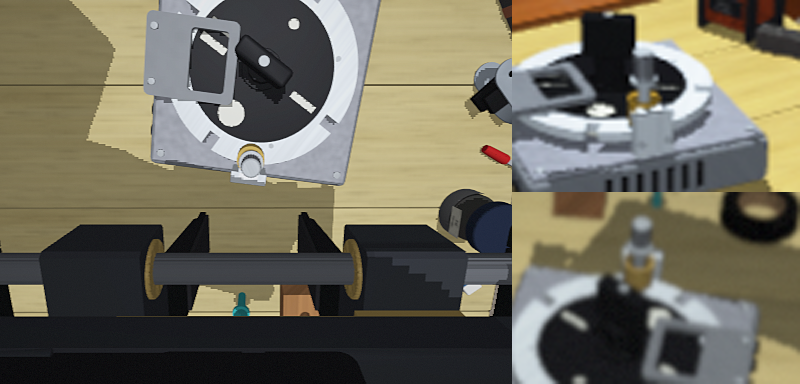

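The pin stands upright in the guide on the ring. Now the knob.

Emit:
{"method": "jog_arm", "body": {"motion": [[[24, 3, 0], -0.14], [[48, 6, 0], -0.28], [[72, 9, 0], -0.42], [[94, 10.4, 0], -0.56], [[94, 10.4, 0], -0.7]]}}

```text
t: 8.25
eef_pos: [480.9, -37.6, 209.6]
tcp_rot: [-3.141, -0.002, 2.279]
ft_force: [-0.4, -0.4, -0.2]
opening: 0.498
grip_force: 0.0
```

Emit:
{"method": "jog_arm", "body": {"motion": [[[0, 0, 0], -0.13], [[0, 0, 0], -0.232], [[0, 0, 20], -0.232], [[0, 0, 40], -0.232], [[0, 0, 40], -0.232]]}}

```text
t: 8.75
eef_pos: [480.1, -39.4, 168.1]
tcp_rot: [-3.139, -0.005, 2.503]
ft_force: [-0.3, -0.1, 0.1]
opening: 0.499
grip_force: 0.0
```

```bash
python3 - <<'E'
from h import *
import pickle
p=pickle.load(open("k.pkl","rb")); print(at(p,264,61,120),at(p,248,41,120),at(p,281,83,120)); s=state(); print(s["eef_pos"],np.degrees(s["tcp_rot"]),s["joints"],s["t"])
d=read_camera("side"); q=read_camera("scene")
cv2.imwrite("pics/h.png",np.hstack([cv2.resize(q["img"][140:240,170:270],(400,400),interpolation=2),cv2.resize(d["img"][160:260,230:330],(400,400),interpolation=2)]))
E
```

```text
[481.1 -40.2 120. ] [470.5 -27.9 120. ] [492.7 -54.3 120. ]
[480.10493938 -39.4132984  168.10907087] [-179.87955419   -0.28136305  143.41806553] [-2.19182148e-01  3.89371020e-01  1.98042328e+00  1.12847407e-04
  7.77139516e-01 -1.15158910e+00] 8.75
```

View pics/h.png

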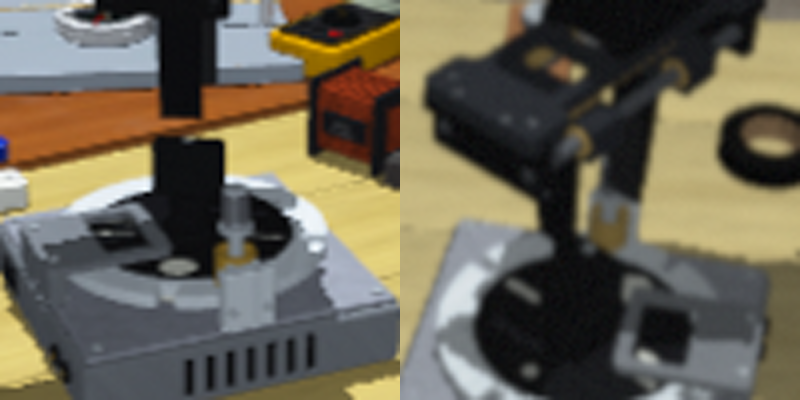

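The fingers straddle the bar and the pin still stands at scene-crop (237,225). I descend and grip.

Emit:
{"method": "jog_arm", "body": {"motion": [[[0, 0, 20], 0], [[0, 0, 40], 0], [[0, 0, 54], 0], [[0, 0, 60], 0], [[0, 0, 60], 0]]}}

```text
t: 9.35
eef_pos: [481.6, -40.1, 110.7]
tcp_rot: [-3.141, -0.0, 2.503]
ft_force: [0.5, 0.3, 0.8]
opening: 0.499
grip_force: 0.0
```

Emit:
{"method": "jog_arm", "body": {"motion": [[[0, 0, 0], 0], [[0, 0, 0], 0], [[0, 0, 0], 0], [[0, 0, 0], 0], [[0, 0, 0], 0]], "grip": 1}}

```text
t: 9.85
eef_pos: [480.9, -41.1, 111.0]
tcp_rot: [-3.14, -0.0, 2.504]
ft_force: [-6.8, -12.1, 4.7]
opening: 0.226
grip_force: 30.0
```

Emit:
{"method": "jog_arm", "body": {"motion": [[[0, 0, 0], 0], [[0, 0, 0], 0]]}}

```text
t: 10.05
eef_pos: [480.9, -41.1, 111.0]
tcp_rot: [-3.14, -0.0, 2.504]
ft_force: [-6.1, -11.3, 4.6]
opening: 0.228
grip_force: 30.0
```

```bash
python3 -c "
from h import *
s=state();print(s['ft_force'],s['moment'],s['eef_pos'],np.degrees(s['tcp_rot']),s['opening'],s['grip_force'])"
```

```text
[ -6.14405218 -11.25957759   4.58186525] [-2.10935032  1.18883295  0.07777774] [480.86543808 -41.14532426 111.0354387 ] [-1.79898929e+02 -5.39175420e-03  1.43447412e+02] 0.22755865235144926 30.001467168331146
```

Opening is 21.6 mm, where I expected about 14. I'll check whether the wheel turned, using the white single slot and small hole in the side image.

```bash
python3 - <<'E'
from h import *
d=read_camera("side"); old=cv2.imread("pics/side0.png"); q=read_camera("scene"); cv2.imwrite("pics/side_g.png",d["img"]);cv2.imwrite("pics/scene_g.png",q["img"])
for im in(old,d["img"]):
  g=im.max(2).astype(int)
  c=np.array([481.3,-40.5])
  # polar sampling of brightness at r=44 on wheel
  row=[]
  for a in range(-80,100,4):
    X=[c[0]+44*np.cos(np.radians(a)),c[1]+44*np.sin(np.radians(a)),62]
    u,v=proj(d,X); row.append(int(cv2.getRectSubPix(im.max(2),(1,1),(u,v))[0,0]))
  print(row)
E
```

```text
[15, 16, 18, 18, 16, 17, 14, 15, 19, 47, 82, 89, 58, 27, 15, 16, 15, 13, 16, 16, 16, 16, 16, 16, 14, 15, 17, 15, 15, 14, 16, 24, 54, 124, 160, 137, 62, 31, 30, 28, 29, 29, 28, 28, 27]
[14, 14, 15, 15, 13, 29, 47, 31, 21, 37, 70, 83, 56, 27, 15, 15, 15, 16, 17, 15, 15, 20, 25, 26, 28, 27, 23, 20, 18, 18, 17, 20, 35, 76, 93, 76, 32, 17, 17, 21, 28, 28, 28, 28, 28]
```

The wheel hasn't turned. The fingertips, at z of about 86, have probably closed on a wider hub just under the bar. I'll re-grip 6 mm higher and re-centre.

Emit:
{"method": "jog_arm", "body": {"motion": [[[0, 0, 0], 0], [[0, 0, 0], 0], [[0, -0.5, -6], 0], [[0, -0.5, -6], 0], [[0, -0.5, -6], 0]], "grip": 0.6}}

```text
t: 10.65
eef_pos: [481.4, -40.5, 116.9]
tcp_rot: [3.141, 0.001, 2.503]
ft_force: [-0.7, 0.0, -0.1]
opening: 0.401
grip_force: 0.0
```

Emit:
{"method": "jog_arm", "body": {"motion": [[[0, 0, 0], 0], [[0, 0, 0], 0], [[0, 0, 0], 0], [[0, 0, 0], 0], [[0, 0, 0], 0]], "grip": 1}}

```text
t: 11.15
eef_pos: [480.7, -41.2, 116.6]
tcp_rot: [-3.14, -0.001, 2.504]
ft_force: [-5.4, -8.7, 2.5]
opening: 0.147
grip_force: 30.0
```

```bash
python3 -c "
from h import *
s=state();print(s['ft_force'],s['moment'],s['eef_pos'],np.degrees(s['tcp_rot']),s['opening'],s['grip_force'],s['t'])"
```

```text
[-5.42992616 -8.7012568   2.49906875] [-1.33536186  0.61877295  0.12536428] [480.65137055 -41.22669826 116.57246396] [-1.79913806e+02 -3.10182560e-02  1.43441200e+02] 0.14726158959365312 30.004827082157135 11.15
```

Emit:
{"method": "jog_arm", "body": {"motion": [[[0, -0.8, 0], 0], [[0, -0.8, 0], -0.04], [[0, -0.8, 0], -0.1], [[0, -0.8, 0], -0.15], [[0, -0.8, 0], -0.17]]}}

```text
t: 11.65
eef_pos: [480.7, -41.2, 116.6]
tcp_rot: [3.141, -0.0, 2.674]
ft_force: [-0.5, 1.2, 0.0]
opening: 0.147
grip_force: 30.0
```

```bash
cat > st.py <<'E'
from h import *
s=state();print(s['ft_force'].round(1),s['moment'].round(2),s['eef_pos'].round(1),np.degrees(s['tcp_rot'])[2].round(2),s['opening'].round(3),s['t'])
E
python3 st.py
```

```text
Traceback (most recent call last):
  File "st.py", line 2, in <module>
    s=state();print(s['ft_force'].round(1),s['moment'].round(2),s['eef_pos'].round(1),np.degrees(s['tcp_rot'])[2].round(2),s['opening'].round(3),s['t'])
                                                                                                                           ^^^^^^^^^^^^^^^^^^
AttributeError: 'float' object has no attribute 'round'
```

Emit:
{"method": "jog_arm", "body": {"motion": [[[0, 0, 0], -0.05], [[0, 0, 0], -0.1], [[0, 0, 0], -0.15], [[0, 0, 0], -0.2], [[0, 0, 0], -0.23]]}}

```text
t: 12.15
eef_pos: [480.8, -40.9, 116.6]
tcp_rot: [3.141, -0.0, 2.904]
ft_force: [1.9, 3.0, 0.4]
opening: 0.144
grip_force: 30.0
```

```bash
sed -i "s/s\['opening'\].round(3)/s['opening']/" st.py; python3 st.py
```

```text
[1.9 3.  0.4] [ 0.72 -0.16 -0.19] [480.8 -40.9 116.6] 166.37 0.14375672636367232 12.15
```

```bash
cat >> st.py <<'E'
q=read_camera("scene"); g=q["img"].max(2)
print("pin col z88..122:",[int(cv2.getRectSubPix(g,(1,1),proj(q,(471.8,-113.2,z)))[0,0]) for z in range(88,124,3)])
E
python3 - <<'E'
from h import *
import pickle
q=pickle.load(open("s1.pkl","rb")); g=q["img"].max(2)
print([int(cv2.getRectSubPix(g,(1,1),proj(q,(471.8,-113.2,z)))[0,0]) for z in range(88,124,3)])
E
```

```text
[142, 144, 135, 114, 95, 91, 91, 92, 93, 111, 201, 227]
```

Emit:
{"method": "jog_arm", "body": {"motion": [[[0, 0, 0], -0.01], [[0, 0, 0], -0.02], [[0, 0, 0], -0.03], [[0, 0, 0], -0.04], [[0, 0, 0], -0.04]]}}

```text
t: 12.65
eef_pos: [480.8, -40.9, 116.6]
tcp_rot: [3.141, 0.0, 2.942]
ft_force: [1.1, 5.7, -1.5]
opening: 0.148
grip_force: 30.0
```

```bash
python3 st.py
```

```text
[ 1.1  5.7 -1.5] [ 1.17 -0.27 -0.06] [480.8 -40.9 116.6] 168.57 0.14762214266906415 12.65
pin col z88..122: [138, 137, 127, 100, 85, 85, 80, 78, 75, 103, 120, 119]
```

Emit:
{"method": "jog_arm", "body": {"motion": [[[0, 0.3, 0], -0.01], [[0, 0.5, 0], -0.02], [[0, 0.5, 0], -0.03], [[0, 0.5, 0], -0.03]]}}

```text
t: 13.1
eef_pos: [480.8, -40.8, 116.6]
tcp_rot: [3.142, -0.0, 2.973]
ft_force: [1.8, 1.6, -2.8]
opening: 0.144
grip_force: 30.0
```

```bash
python3 st.py
```

```text
[ 1.8  1.6 -2.8] [ 0.49 -0.19 -0.01] [480.8 -40.8 116.6] 170.35 0.1441569320550783 13.1
pin col z88..122: [128, 129, 126, 91, 72, 76, 83, 83, 70, 79, 114, 184]
```

Emit:
{"method": "jog_arm", "body": {"motion": [[[0, 0, 0], -0.006], [[0, 0, 0], -0.012], [[0, 0, 0], -0.018], [[0, 0, 0], -0.018]]}}

```text
t: 13.55
eef_pos: [480.8, -40.7, 116.6]
tcp_rot: [-3.142, 0.0, 2.991]
ft_force: [1.2, 2.5, -4.1]
opening: 0.145
grip_force: 30.0
```

```bash
python3 st.py
```

```text
[ 1.2  2.5 -4.1] [ 0.45 -0.2  -0.06] [480.8 -40.7 116.6] 171.38 0.14511006270331525 13.55
pin col z88..122: [128, 134, 126, 91, 73, 85, 85, 83, 69, 91, 115, 184]
```

Emit:
{"method": "jog_arm", "body": {"motion": [[[0, 0, 0], -0.005], [[0, 0, 0], -0.01], [[0, 0, 0], -0.014], [[0, 0, 0], -0.014]]}}

```text
t: 14.0
eef_pos: [480.8, -40.7, 116.6]
tcp_rot: [3.142, -0.0, 3.005]
ft_force: [1.3, 2.6, -5.4]
opening: 0.145
grip_force: 30.0
```

```bash
python3 st.py
```

```text
[ 1.3  2.6 -5.4] [ 0.45 -0.19 -0.09] [480.8 -40.7 116.6] 172.17 0.14536267252206617 14.0
pin col z88..122: [128, 134, 124, 90, 72, 84, 85, 83, 69, 91, 117, 192]
```

Emit:
{"method": "jog_arm", "body": {"motion": [[[0, 0, 0], -0.005], [[0, 0, 0], -0.01], [[0, 0, 0], -0.012], [[0, 0, 0], -0.012]]}}

```text
t: 14.45
eef_pos: [480.8, -40.7, 116.6]
tcp_rot: [3.142, -0.0, 3.017]
ft_force: [1.2, 3.2, -6.7]
opening: 0.147
grip_force: 30.0
```

```bash
python3 st.py
```

```text
[ 1.2  3.2 -6.7] [ 0.52 -0.23 -0.01] [480.8 -40.7 116.6] 172.86 0.14653290625305498 14.45
pin col z88..122: [131, 132, 118, 93, 71, 74, 86, 89, 81, 97, 125, 209]
```

Emit:
{"method": "jog_arm", "body": {"motion": [[[0, 0.2, 0.5], -0.005], [[0, 0.2, 0.5], -0.01], [[0, 0.2, 0.5], -0.01]]}}

```text
t: 14.8
eef_pos: [480.8, -40.7, 116.5]
tcp_rot: [-3.141, 0.0, 3.027]
ft_force: [-3.0, 0.4, 5.9]
opening: 0.147
grip_force: 30.0
```

```bash
python3 st.py
```

```text
[-3.   0.4  5.9] [ 0.21  0.46 -0.07] [480.8 -40.7 116.5] 173.44 0.1467566203989539 14.8
pin col z88..122: [130, 128, 103, 81, 72, 76, 85, 89, 86, 109, 131, 215]
```

Emit:
{"method": "jog_arm", "body": {"motion": [[[0, 0, 0], -0.005], [[0, 0, 0], -0.01], [[0, 0, 0], -0.01]]}}

```text
t: 15.15
eef_pos: [480.9, -40.6, 116.5]
tcp_rot: [-3.141, 0.0, 3.037]
ft_force: [-2.6, -0.3, 5.1]
opening: 0.147
grip_force: 30.0
```

```bash
python3 st.py
```

```text
[-2.6 -0.3  5.1] [ 0.22  0.5  -0.07] [480.9 -40.6 116.5] 174.01 0.14705749225276432 15.15
pin col z88..122: [85, 83, 83, 87, 85, 104, 123, 113, 59, 30, 114, 229]
```

The pin column pattern changed: the head is now lower and there is no torque rise. I'll release the knob and rise straight up, then confirm with the last picture.

Emit:
{"method": "jog_arm", "body": {"motion": [[[0, 0, 0], 0], [[0, 0, 0], 0]]}}

```text
t: 15.4
eef_pos: [480.9, -40.7, 116.5]
tcp_rot: [-3.141, 0.0, 3.037]
ft_force: [-2.3, 0.4, 6.0]
opening: 0.144
grip_force: 30.0
```

```bash
python3 st.py
```

```text
[-2.3  0.4  6. ] [ 0.14  0.52 -0.03] [480.9 -40.7 116.5] 174.0 0.14351337636832054 15.4
pin col z88..122: [84, 83, 83, 86, 85, 104, 123, 112, 60, 30, 114, 229]
```

Emit:
{"method": "jog_arm", "body": {"motion": [[[0, 0, 0], 0], [[0, 0, 0], 0], [[0, 0, 0], 0], [[0, 0, 0], 0]], "grip": 0.55}}

```text
t: 15.85
eef_pos: [480.9, -40.6, 116.1]
tcp_rot: [-3.142, 0.0, 3.037]
ft_force: [-0.7, 0.3, 1.0]
opening: 0.414
grip_force: 0.0
```

Emit:
{"method": "jog_arm", "body": {"motion": [[[0, 0, -30], 0], [[0, 0, -70], 0], [[0, 0, -110], 0], [[0, 0, -130], 0], [[0, 0, -130], 0]]}}

```text
t: 16.35
eef_pos: [481.7, -40.7, 248.8]
tcp_rot: [-3.141, 0.005, 3.037]
ft_force: [0.8, -0.5, 0.2]
opening: 0.451
grip_force: 0.0
```

```bash
python3 st.py; python3 - <<'E'
from h import *
p=read_camera("wrist");q=read_camera("scene"); d=read_camera("side")
R=lambda im,w,h:cv2.resize(im,(w,h),interpolation=2)
print(proj(p,(481,-40.5,62)))
cv2.imwrite("pics/z.png",np.hstack([R(q["img"][165:245,180:280],400,320),R(d["img"][185:265,235:335],400,320)]) if 0 else np.vstack([np.hstack([R(q["img"][165:245,180:280],400,300),R(d["img"][185:265,235:335],400,300)]),np.hstack([R(p["img"],400,300),R(q["img"][180:220,210:250],400,300)])]))
E
```

```text
[ 0.8 -0.5  0.2] [ 0.1  -0.09  0.01] [481.7 -40.7 248.8] 174.0 0.45056382666194106 16.35
pin col z88..122: [83, 81, 84, 86, 82, 102, 120, 110, 52, 19, 110, 227]
(np.float64(252.67130850278122), np.float64(171.315010596739))
```

View pics/z.png

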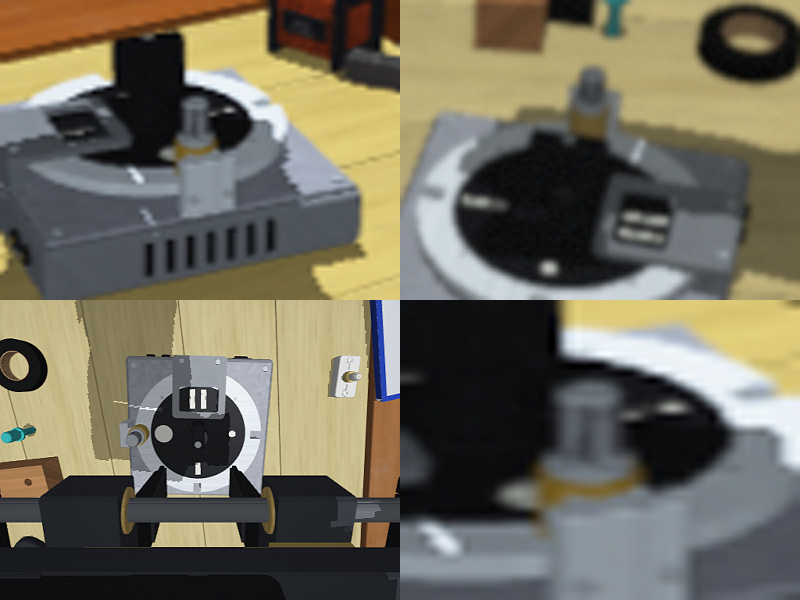

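The double slit shows whole in the window. The pin's collar sits directly on the brass guide, and the gripper is clear.

```bash
python3 -c "
from cell import job_done; print(job_done())"
```

```text
the job is handed in; nothing more can be done
None
```

The job is handed in: the lamp is set to its double slit, with both slots whole in the window and the pin dropped into the notch, collar down on the guide. The wheel stopped when the pin fell, with no torque rise, and the thumbscrew, turquoise look-alike and other things were not touched.

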